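# Bring a marker into the inspection camera's view with a sprung mirror

## Robot

A 7-joint arm with a two-finger parallel gripper is mounted at the origin on a cart in front of the work surface, level with it; the furniture and walls round the work are solid. World frame = base frame: x ahead of the robot, y to its left, z up, the work surface at z = 0. Lengths are in mm, angles in rad, forces in N, time in s.
With the tool pointing down it reaches from about 400 to 850 mm from the base axis. Payload 10.4 kg.
Tool frame: the origin (TCP) lies midway between the tips of the shut fingers; the grasp point (between the pads) lies 19 mm behind it; z points along the fingers, y is the line along which they close (so a half turn about z gives the same grasp; the last joint's range is limited). The gripper opens to 85 mm and grips with 20 to 120 N. Pads are 22 mm wide; open, the fingers measure 114 mm over their backs; the gripper's body (76 mm by 85 mm) begins 54 mm behind the grasp point. The pads swing forward as they close: fully open they stand 13 mm farther back than shut.
Start: joints at [1.208, 0.332, -0.065, 1.46, 0.022, 1.35, -0.088], TCP at [208.334, -589.278, 231.338] pointing down, gripper open.
Joint ranges: [-2.6, 2.6], [-0.5, 2.12], [-1.47, 1.34], [0.16, 2.42], [-1.27, 4.41], [0.06, 2.06], [-2.6, 2.6]. Speed limits (rad/s): [2.22, 2.22, 2.79, 2.79, 3.14, 3.14, 3.14].

## Interface

Orientations are given as a unit quaternion [x, y, z, w].
In Python, from rig import ctrl, eyes, job gives the robot as it stands.
- The arm moves only by the shell command python3 -m pendant 'ROWS' [FORCE]. ROWS is JSON, one flat list of numbers, 5 for each row, row after row: the shift along the tool's x, y, z in m, then the turn about the tool's z in degrees, then the opening, from 0 (shut) to 1 (fully open). A call has 1 to 12 rows; each row is the pose to reach, as a shift and turn from the pose commanded when the call began, along the tool's axes at that moment; what a row does not reach only later rows make up. A row lasts 1/10 s, in which the tool goes at most 50 mm and 8.59 degrees, less where a joint would pass 70% of its speed; a pose out of reach is approached as far as the arm can. A call with a gripper value outside its range is refused whole. The fingers move at their own pace and stop on an object; FORCE is the grip in N (left out, the last holds). Time passes only in rows, so rows that repeat a pose let the fingers close. It gives the time, the measured TCP pose, the force, the opening and the grip force at its end, in the units of the state.
- ctrl.get_obs(): the state, without advancing time (a new reading comes with each control period).
- eyes.snapshot(name): name is "scene" or "top" or "wrist"; returns (picture, depth): 480x640x3 uint8, red, green, blue; 480x640 float32, mm along the optical axis (not along the pixel's ray), 0 where there is no reading.
- eyes.camera_model(name): a dict with "fx", "fy", "cx", "cy" (pixels), "camera_from_world" (4x4, takes a point from world to camera coordinates). Camera axes: x right, y up, looking along -z (the intrinsics and any distortion apply to the point x, -y, -z); pixel columns grow to the right and rows downward; lengths in mm; the calibration is good to about 2 mm. A picture is of the moment at which its call begins: read the wrist's pose just before it. camera_model takes no time and is no camera call; for the wrist camera it gives the pose at the moment of the call.
- job.job_done(): hands the job in; it is judged then, once.
The state is a dict: "t": time; "qpos": joint angles; "joint_vel": joint speeds; "joint_torque": joint torques, N m; "eef_pos": TCP position; "tool_rot": TCP orientation; "force": force on the tool from outside, world axes, zero at the start; "moment": the same for the moment, N m; "gripper_width": finger opening in mm; "gripper_force": force on a finger pad.
Only numpy, scipy, OpenCV 4.12 (cv2) and the standard library are available. Lean on these libraries where they do the work, as an engineer would, in place of code of your own. Each camera call takes 0.05 s, during which the arm holds its last target. There are 200 camera calls.

## Task

Get the inspection camera ready to check the orange marker: first set the ring-light dimmer lever to its yellow mark and leave it there. Then swing the sprung mirror (its red pin is the handle) until the camera's reflected line of sight (the thin green aiming light) falls on the orange disc, and finish while still holding the mirror steady at that angle - it springs back if let go. Do not shift or knock over the reagent bottle, the brown vial or the blue-capped tube.

Things in the scene. Friction and masses are not known exactly. Their poses are not given: they have to be found in the camera images.
- lever (a joint): dimmer lever angle in rad: 0 is straight up, positive leans away from the robot (towards the dimmer's +x), range -0.9 to 0.9. It stays where it is left (friction, about 0.7 N at the ball). The yellow mark is at 0.45; white marks are at -0.9, -0.45, 0 and 0.9. On the mark means within 0.08.
- lever_ball (a point): centre of the red ball, 20 mm in diameter, at the tip of the lever, 85 mm from its hinge; a steel rod 8 mm thick below it. The ball can be gripped from above with the fingers on its +y and -y sides
- lever_pivot (a point): lever hinge, 46 mm above the bench, at the middle of the fixed dimmer: a grey box 110 x 70 x 46 mm with a black quadrant drum of 45 mm radius (top 91 mm above the bench) carrying the marks. Its axes are the dimmer's, z up; the lever turns about y and swings in the x-z plane
- mirror (a joint): mirror angle in rad, 0 at its rest stop, up to 0.95; grows counter-clockwise seen from above. A spring draws it back to 0 (about 0.9 N at the red pin at angle 0, 2.2 N at 0.9).
- mirror_pin (a point): middle of the free height of the upright round red pin, 14 mm in diameter, standing on the end of a steel arm 80 mm long behind the mirror; this point is 138 mm above the bench, the pin's top 160 mm, its foot plate's top (20 mm wide) 108 mm. The pin circles about mirror_pivot as the mirror turns; grip it from above. Its x axis is the mirror's normal (the pin lies 80 mm along -x from the hinge).
- mirror_pivot (a point): point on the mirror's upright hinge, in its reflecting face, 75 mm above the bench. The mirror is 50 x 46 mm. Its axes are those of the fixed station, z up: the black camera stands on the same aluminium plate 0.1 to 0.18 m along +y (top 96 mm above the bench) and looks along -y at this point; the reflecting face looks to +x and +y, and the targets stand towards +x
- sight_line (a point): same place as mirror_pivot; its x axis points along the camera's line of sight after reflection, y level to its left, z up. It turns counter-clockwise about the upright hinge by twice the mirror's angle; at mirror angle 0 it points 60 degrees to the right (clockwise) of the station's +x. The green aiming light, look only, shows its first 145 mm
- orange_disc (a point): centre of the orange disc, 32 mm in diameter, on the front of a white card 50 x 50 mm on a fixed stand, 0.16 to 0.23 m from the mirror and 75 mm above the bench, level with the line of sight. x points out of the back of the card, z up. The line of sight falls on it when it passes within 15 mm of this centre
- blue_disc (a point): centre of the blue disc on another stand of the same make; not the wanted one. The two stands may have swapped places
- reagent_bottle: bystander: white bottle with red cap, 49 mm in diameter, 88 mm tall, origin under its base; must not be moved
- vial_b: bystander: brown vial with black cap, 21 mm in diameter, 46 mm tall, origin under its base; must not be moved
- tube_50_a: bystander: clear tube with blue cap, 34 mm in diameter, 112 mm tall, standing upright, origin under its base; must not be moved

How it is judged:
By the outcome, as a careful person would: the job done as asked, in the order asked, and still so for the second after the job is handed in, while the arm keeps its last pose, push and grip.
It also fails if it takes over 38 s, if anything falls off the work surface, if the arm or the gripper's body presses on something with over 40 N, if the wrist force passes 120 N, or if a joint passes its speed limit or range.

## Working session

There is one attempt and no reset: what is moved stays moved. The work goes in short steps, Python scripts to look and compute and a shell command to move; the robot and the scene stay as the last step left them, time stands still between calls to the robot, and variables do not carry over. Pictures are saved under pics/ and viewed, at most 10 in all, crops included, and the job is handed in when it is done.

```bash
mkdir -p pics; ls
python3 - <<'E'
from rig import ctrl,eyes
import cv2,numpy as np
o=ctrl.get_obs();print({k:np.round(v,3) for k,v in o.items()})
for n in("top","scene"):
    p,d=eyes.snapshot(n);cv2.imwrite(f"pics/{n}0.png",p[:,:,::-1]);np.savez(f"{n}0.npz",p=p,d=d)
    m=eyes.camera_model(n);print(n,{k:np.round(v,3).tolist() for k,v in m.items()})
E
```

```text
pics
{'t': np.float64(0.0), 'qpos': array([ 1.208,  0.333, -0.065,  1.461,  0.022,  1.35 , -0.089]), 'joint_vel': array([-0.   , -0.   , -0.001, -0.001, -0.002, -0.001, -0.   ]), 'joint_torque': array([ 0.0000e+00, -6.2545e+01,  4.9000e-02, -3.9159e+01,  1.6000e-02,
        1.0000e-02,  0.0000e+00]), 'eef_pos': array([ 208.188, -588.908,  230.497]), 'tool_rot': array([ 0.986,  0.169, -0.   , -0.001]), 'force': array([ 0.168, -0.446,  0.564]), 'moment': array([-0.031,  0.009,  0.009]), 'gripper_force': np.float64(0.0), 'gripper_width': np.float64(85.518)}
top {'fx': 614.023, 'fy': 614.023, 'cx': 321.86, 'cy': 244.317, 'camera_from_world': [[0.229, -0.973, -0.002, -238.751], [0.938, 0.22, 0.267, -508.284], [-0.259, -0.062, 0.964, -1727.505], [0.0, 0.0, 0.0, 1.0]]}
scene {'fx': 595.184, 'fy': 595.184, 'cx': 322.686, 'cy': 242.151, 'camera_from_world': [[-0.737, -0.675, 0.013, 338.291], [0.332, -0.345, 0.878, -335.966], [-0.588, 0.652, 0.478, -1010.697], [0.0, 0.0, 0.0, 1.0]]}
```

View pics/top0.png

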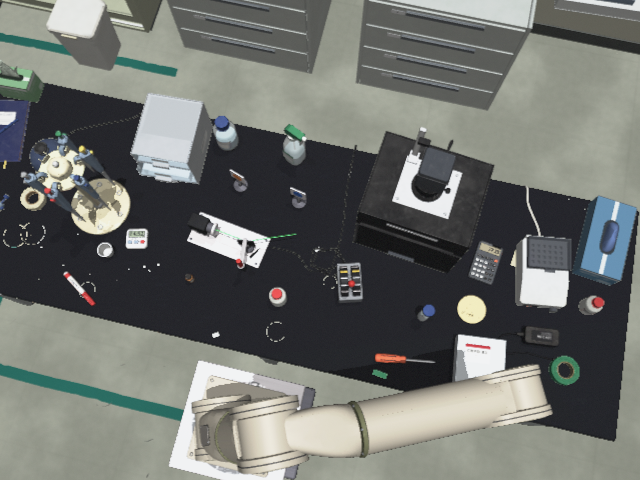

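View pics/scene0.png

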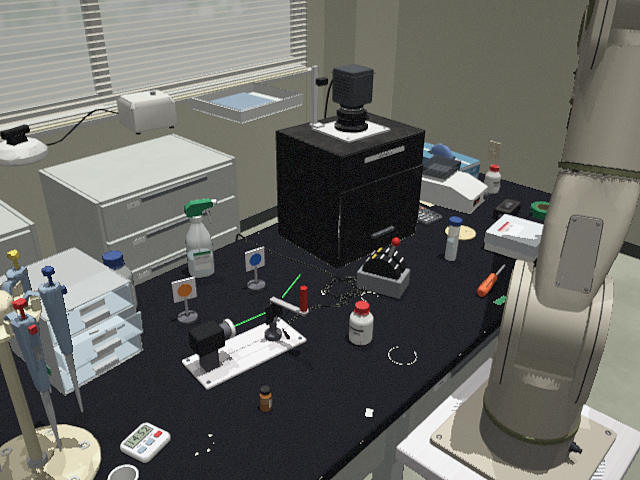

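The top view shows the mirror station at about (230,240), its pin at (240,263), the dimmer at (349,282), the orange card at (238,178) and the blue card at (298,195). In the scene view the ball is at (396,241), the pin at (303,298), the orange disc at (185,290) and the blue disc at (256,258).

```bash
cat > h.py <<'E'
import numpy as np,cv2
from rig import ctrl,eyes
def ray(m,u,v):
    T=np.array(m["camera_from_world"]);R=T[:3,:3];c=-R.T@T[:3,3]
    d=R.T@np.array([(u-m["cx"])/m["fx"],-(v-m["cy"])/m["fy"],-1.]);return c,d
def at_depth(m,u,v,z): c,d=ray(m,u,v);return c+d*z
def at_plane(m,u,v,h): c,d=ray(m,u,v);return c+d*(h-c[2])/d[2]
def cross(r1,r2):
    A=np.stack([r1[1],-r2[1]],1);s=np.linalg.lstsq(A,r2[0]-r1[0],rcond=None)[0]
    a,b=r1[0]+s[0]*r1[1],r2[0]+s[1]*r2[1];return (a+b)/2,np.linalg.norm(a-b)
def cloud(m,d):
    v,u=np.mgrid[:480,:640];T=np.array(m["camera_from_world"]);R=T[:3,:3];c=-R.T@T[:3,3]
    q=np.stack([(u-m["cx"])/m["fx"],-(v-m["cy"])/m["fy"],-np.ones(u.shape)],-1)*d[...,None]
    return q@R+c
def blobs(p,name,box=(0,0,640,480),amin=6):
    h=cv2.cvtColor(p,cv2.COLOR_RGB2HSV);H,S,V=[h[...,i].astype(int) for i in range(3)]
    M={"red":((H<6)|(H>172))&(S>150)&(V>80),"orange":(H>=6)&(H<18)&(S>140)&(V>120),"blue":(H>100)&(H<125)&(S>130)&(V>80),
       "green":(H>50)&(H<80)&(S>150)&(V>90),"yellow":(H>20)&(H<35)&(S>130)&(V>120)}[name]
    k=np.zeros(M.shape,np.uint8);x0,y0,x1,y1=box;k[y0:y1,x0:x1]=M[y0:y1,x0:x1]
    n,l,s,c=cv2.connectedComponentsWithStats(k,connectivity=8)
    return [(np.round(c[i],1).tolist(),s[i].tolist()) for i in range(1,n) if s[i][4]>=amin],l
E
python3 - <<'E'
from h import *
boxes={"top":(180,160,440,320),"scene":(160,220,480,420)}
for n in boxes:
    z=np.load(n+"0.npz");p,d=z["p"],z["d"];m=eyes.camera_model(n);P=cloud(m,d)
    for c in("red","orange","blue","green","yellow"):
        b,l=blobs(p,c,boxes[n])
        for q,s in b:
            sl=(slice(s[1],s[1]+s[3]),slice(s[0],s[0]+s[2]));pp=P[sl][(d[sl]>0)&(l[sl]>0)]
            print(n,c,q,s,np.round(np.median(pp,0)) if len(pp) else None)
E
```

```text
top red [238.6, 261.9] [236, 259, 6, 7, 26] [425.  90. 156.]
top red [351.0, 283.3] [348, 280, 7, 7, 35] [ 442. -225.  133.]
top red [276.5, 293.3] [272, 289, 10, 9, 68] [375. -25.  86.]
top blue [297.1, 193.6] [294, 192, 8, 5, 16] [682.  -9.  81.]
top blue [427.8, 309.9] [423, 305, 11, 11, 67] [ 422. -449.  111.]
top yellow [343.3, 271.3] [340, 270, 7, 3, 16] [ 480. -197.   85.]
top yellow [355.2, 270.5] [352, 270, 7, 2, 13] [ 490. -228.   84.]
scene red [395.6, 241.0] [392, 237, 9, 9, 59] [ 439. -220.  131.]
scene red [303.2, 297.8] [300, 285, 8, 27, 171] [423.  97. 139.]
scene red [361.8, 307.1] [354, 300, 16, 15, 171] [372. -19.  86.]
scene orange [184.4, 290.0] [178, 284, 14, 12, 122] [693. 180.  76.]
scene orange [478.4, 288.8] [477, 286, 3, 6, 10] [ 278. -338.   21.]
scene orange [265.1, 395.9] [260, 393, 11, 6, 34] [368. 251.  32.]
scene blue [456.3, 220.8] [450, 220, 13, 3, 25] [ 414. -444.  112.]
scene blue [255.0, 259.1] [250, 254, 11, 11, 96] [682. -10.  76.]
scene green [291.1, 285.4] [282, 274, 19, 24, 54] [555. -21.  75.]
scene green [258.4, 315.0] [253, 312, 13, 7, 25] [513. 121.  74.]
scene green [244.6, 321.1] [237, 317, 15, 9, 29] [521. 155.  72.]
scene yellow [379.1, 249.3] [377, 247, 5, 5, 15] [ 489. -231.   89.]
scene yellow [373.9, 255.7] [372, 254, 5, 5, 15] [ 481. -198.   87.]
```

Run:
```python
from h import *
z=np.load("scene0.npz");p=z["p"];m=eyes.camera_model("scene")
mt=eyes.camera_model("top")
def r(n,h):
    b,l=blobs(p,"green",(160,220,480,420),4);
    return b,l
b,l=r(0,0);v,u=np.nonzero(l)
X=np.array([at_plane(m,a,c,75)[:2] for a,c in zip(u,v)])
inc=X[u<272];ref=X[u>278]
def fit(Q):
    f=cv2.fitLine(Q.astype(np.float32),cv2.DIST_HUBER,0,.01,.01).ravel();return f[2:],f[:2]
(c1,d1),(c2,d2)=fit(inc),fit(ref)
s=np.linalg.solve(np.stack([d1,-d2],1),c2-c1);piv=c1+s[0]*d1
dg=lambda d:np.degrees(np.arctan2(d[1],d[0]))
print("pivot",piv,"inc",dg(d1),"ref",dg(d2),"end",ref[np.argmax(u[u>278])])
zt=np.load("top0.npz")["p"];hs=cv2.cvtColor(zt,cv2.COLOR_RGB2HSV).astype(int)
M=(hs[...,0]>45)&(hs[...,0]<85)&(hs[...,1]>100)&(hs[...,2]>60);M[:228]=0;M[252:]=0;M[:,:246]=0;M[:,305:]=0
v,u=np.nonzero(M);Y=np.array([at_plane(mt,a,c,75)[:2] for a,c in zip(u,v)]);ct,dt=fit(Y)
print("top ref",ct,dg(dt),Y[np.argmin(u)],Y[np.argmax(u)])
bt=(276.5,293.3)
ray2=lambda a,b:cross(ray(mt,*a),ray(m,*b))
print("ball",ray2((351,283.3),(395.6,241)))
print("blue",ray2((297.1,193.6),(255,259.1)))
O=at_plane(m,184.4,290,75);print("orange",O,"pin",at_plane(m,303.2,297.8,136),"pin top", at_plane(mt,238.6,260.5,160))
dO=O[:2]-piv;print("dir",dg(dO),np.hypot(*dO))
```

```text
pivot [509.30246   93.782196] inc 84.004715 ref -67.944534 end [561.97003739 -36.19349506]
top ref [547.5079      2.0584812] -69.20332 [533.37592938  41.84020466] [560.96387225 -35.71057245]
ball (array([ 441.98736383, -224.60933167,  130.37435831]), np.float64(0.33477661574900663))
blue (array([682.66922356,  -9.35624119,  76.34643164]), np.float64(1.3015984264562614))
orange [694.21208455 179.92899878  75.        ] pin [427.59146981  91.87880208 136.        ] pin top [427.56717201  90.36505    160.        ]
dir 24.980151852981397 203.99225714724776
```

```bash
python3 -m pendant '[0.34,-0.268,0.03,4,1, 0.34,-0.268,0.03,4,1, 0.34,-0.268,0.03,4,1, 0.34,-0.268,0.03,4,1, 0.34,-0.268,0.03,4,1, 0.34,-0.268,0.03,4,1, 0.34,-0.268,0.03,4,1, 0.34,-0.268,0.03,4,1, 0.34,-0.268,0.03,4,1, 0.34,-0.268,0.03,4,1, 0.34,-0.268,0.03,4,1]'
python3 - <<'E'
from h import *
m=eyes.camera_model("wrist");p,d=eyes.snapshot("wrist");cv2.imwrite("pics/w1.png",p[:,:,::-1]);np.savez("w1.npz",p=p,d=d,T=m["camera_from_world"])
print(np.round(ctrl.get_obs()["eef_pos"]),m)
P=cloud(m,d)
for c in("red","yellow"):
    b,l=blobs(p,c,amin=25)
    for q,s in b:
        sl=(slice(s[1],s[1]+s[3]),slice(s[0],s[0]+s[2]));pp=P[sl][(d[sl]>0)&(l[sl]>0)]
        print(c,q,s,np.round(np.median(pp,0)) if len(pp) else None)
E
```

```text
t: 1.2
eef_pos: [439.5, -222.9, 201.1]
tool_rot: [0.991, 0.135, -0.0, -0.0]
force: [-0.5, -1.4, -0.3]
gripper_width: 85.2
gripper_force: 0.0
[ 439. -224.  201.] {'fx': 344.6336265539559, 'fy': 344.6336265539559, 'cx': 323.35318757841793, 'cy': 232.54888151218339, 'camera_from_world': array([[ 2.68554976e-01, -9.63263468e-01,  1.30982720e-03,
        -3.32690881e+02],
       [ 9.15925472e-01,  2.54935778e-01, -3.09981094e-01,
        -3.14612596e+02],
       [ 2.98259542e-01,  8.44466695e-02,  9.50741818e-01,
        -4.62338722e+02],
       [ 0.00000000e+00,  0.00000000e+00,  0.00000000e+00,
         1.00000000e+00]])}
red [62.8, 234.4] [38, 215, 51, 40, 1469] [377. -27.  85.]
red [326.6, 241.8] [312, 227, 30, 30, 674] [ 445. -223.  133.]
yellow [348.1, 166.2] [334, 161, 29, 11, 271] [ 489. -228.   86.]
yellow [302.5, 166.5] [289, 162, 28, 10, 276] [ 480. -195.   86.]
```

View pics/w1.png

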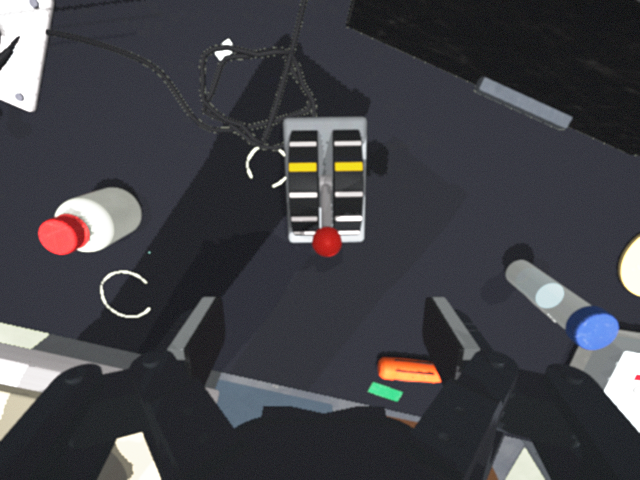

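The wrist view shows the ball at (327,242) and the yellow marks at (348,166) and (302,166). The dimmer is square to the gripper, and the fingers are clear.

```bash
cat > lev.py <<'E'
from h import *
m=eyes.camera_model("wrist");z=np.load("w1.npz");m["camera_from_world"]=z["T"]
a,b=[at_plane(m,348.1,166.2,86.5),at_plane(m,302.5,166.5,86.5)]
yd=(b-a)[:2];yd/=np.hypot(*yd);xd=np.array([yd[1],-yd[0]])
piv=(a+b)[:2]/2-45*np.sin(.45)*xd
h=127
for _ in range(5):
    B=at_plane(m,326.6,241.8,h);s=(B[:2]-piv)@xd;ang=np.arcsin(np.clip(s/85,-1,1));h=46+85*np.cos(ang)
print("yaw",np.degrees(np.arctan2(xd[1],xd[0])),"piv",piv,"ball",B,"ang",ang)
print("target ball",piv+85*np.sin(.45)*xd,46+85*np.cos(.45))
E
python3 lev.py
```

```text
yaw 15.941955359747778 piv [ 465.97431374 -216.96304237] ball [ 442.27259348 -224.13447519  127.31384513] ang -0.2955780222923411
target ball [ 501.52445467 -206.80816821] 122.53800369997754
```

```bash
python3 -m pendant '[0.002,0,0.05,0,0.7, 0.002,0,0.094,0,0.6, 0.002,0,0.094,0,0.5, 0.002,0,0.094,0,0.1, 0.002,0,0.094,0,0.1, 0.002,0,0.094,0,0.1, 0.002,0,0.094,0,0.1,0.002,0,0.094,0,0.1]' 20
```

```text
t: 2.05
eef_pos: [442.6, -223.9, 109.4]
tool_rot: [0.991, 0.134, 0.001, 0.001]
force: [-1.2, -2.4, 7.8]
gripper_width: 18.0
gripper_force: 20.1
```

```bash
python3 -m pendant '[0.010,0,-0.0024,0,0.1, 0.025,0,-0.0037,0,0.1, 0.037,0,-0.0028,0,0.1, 0.05,0,0,0,0.1, 0.062,0,0.0048,0,0.1, 0.062,0,0.0048,0,0.1, 0.062,0,0.0048,0,0.1]'
python3 - <<'E'
from h import *
p,d=eyes.snapshot("scene");m=eyes.camera_model("scene");np.savez("s2.npz",p=p,d=d)
for c in ("red","yellow"):print(c,blobs(p,c,(330,200,480,300))[0])
print(np.round(ctrl.get_obs()["eef_pos"],1))
E
```

```text
t: 2.75
eef_pos: [503.1, -206.1, 102.6]
tool_rot: [0.991, 0.135, 0.001, 0.0]
force: [3.0, -2.5, 6.0]
gripper_width: 18.1
gripper_force: 20.6
red [([373.7, 238.2], [373, 236, 2, 5, 6])]
yellow [([379.5, 249.4], [378, 248, 4, 4, 11])]
[ 502.8 -206.1  102.7]
```

```bash
python3 -m pendant '[0,0,0,0,0.6, 0,0,0,0,0.6, 0,0,0,0,0.6, 0,0,-0.05,0,0.8, 0,0,-0.09,0,1, -0.05,0,-0.1,0,1, -0.062,0,-0.1,0,1, -0.062,0,-0.1,0,1]'
python3 - <<'E'
from h import *
m=eyes.camera_model("wrist");p,d=eyes.snapshot("wrist");cv2.imwrite("pics/w2.png",p[:,:,::-1])
xd=np.array([np.cos(.278),np.sin(.278)])
b=blobs(p,"red",(250,100,420,300),25)[0];y=blobs(p,"yellow",(250,100,420,300),25)[0];print(b,y)
(u,v)=b[0][0];h=122.5
Y=[at_plane(m,*q[0],86.5)[:2] for q in y];print(Y)
for piv in (np.array([466,-217.]),):
  for _ in range(5):
    B=at_plane(m,u,v,h);s=(B[:2]-piv)@xd;a=np.arcsin(s/85);h=46+85*np.cos(a)
  print(B,a)
  B=at_plane(m,u,v,122.5)
E
```

```text
t: 3.6
eef_pos: [439.6, -223.8, 202.5]
tool_rot: [0.991, 0.133, -0.0, 0.0]
force: [0.3, 0.0, -0.1]
gripper_width: 85.4
gripper_force: 0.0
[([322.7, 146.6], [307, 132, 33, 31, 806])] [([300.3, 165.9], [287, 161, 28, 10, 253]), ([346.1, 164.9], [332, 160, 29, 11, 273])]
[array([ 480.20060634, -195.00576057]), array([ 489.830757  , -227.44666815])]
[ 500.45445794 -206.61373634  123.00843356] 0.4371035494720218
```

View pics/w2.png

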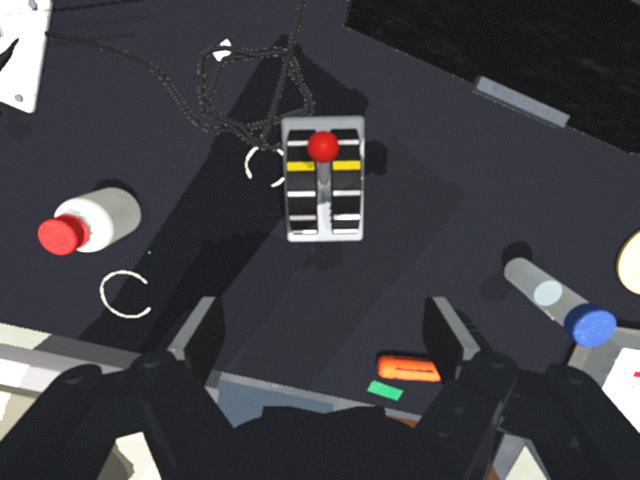

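The ball now sits over the yellow marks: the ball is at (323,147), the marks are at row 165, and the lever angle is about 0.437. Next I go to the pin.

```bash
python3 -m pendant '[0.071,-0.307,0,8,1, 0.071,-0.307,0,8,1, 0.071,-0.307,0,8,1, 0.071,-0.307,0,8,1, 0.071,-0.307,0,8,1, 0.071,-0.307,0,8,1, 0.071,-0.307,0,8,1, 0.071,-0.307,0,8,1, 0.071,-0.307,0,8,1]'
python3 - <<'E'
from h import *
m=eyes.camera_model("wrist");p,d=eyes.snapshot("wrist");cv2.imwrite("pics/w3.png",p[:,:,::-1]);np.savez("w3.npz",p=p,d=d,T=m["camera_from_world"])
print(np.round(ctrl.get_obs()["eef_pos"]))
P=cloud(m,d)
for c in("red","green","orange"):
    b,l=blobs(p,c,amin=20)
    for q,s in b:
        sl=(slice(s[1],s[1]+s[3]),slice(s[0],s[0]+s[2]));pp=P[sl][(d[sl]>0)&(l[sl]>0)]
        print(c,q,s,np.round(np.median(pp,0)) if len(pp) else None)
E
```

```text
t: 4.55
eef_pos: [428.0, 92.3, 202.0]
tool_rot: [0.998, 0.066, -0.001, -0.0]
force: [-0.5, 0.7, 0.2]
gripper_width: 85.3
gripper_force: 0.0
[428.  92. 202.]
red [322.2, 253.1] [310, 228, 24, 47, 776] [432.  93. 157.]
red [451.2, 294.5] [428, 280, 41, 33, 747] [383. -22.  86.]
green [452.9, 85.5] [367, 65, 158, 44, 811] [545.   6.  74.]
green [255.3, 99.5] [193, 80, 124, 39, 324] [514. 154.  75.]
green [342.3, 114.7] [331, 109, 35, 11, 79] [511.  91.  75.]
orange [161.4, 240.4] [149, 234, 20, 19, 123] [379. 241.  31.]
```

View pics/w3.png

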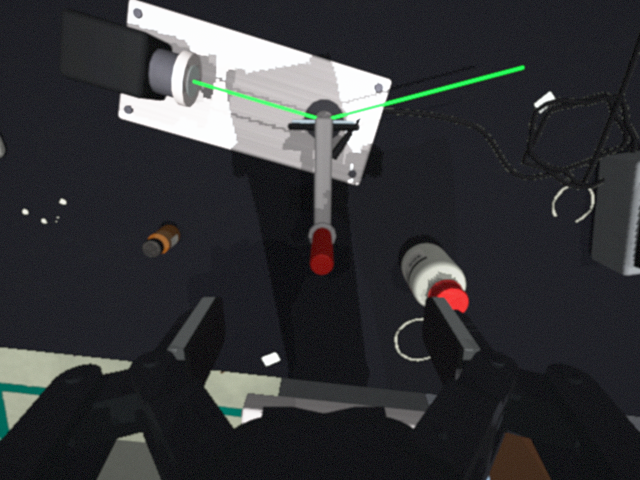

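The wrist view shows the pin from its foot at (322,232) to its top at (322,264). The light kinks at the mirror at about (325,118), with the reflected ray ending at (523,67).

Run:
```python
from h import *
m=eyes.camera_model("wrist");z=np.load("w3.npz");m["camera_from_world"]=z["T"];p=z["p"]
b,l=blobs(p,"green",(180,55,540,125),15);v,u=np.nonzero(l)
X=np.array([at_plane(m,a,c,75)[:2] for a,c in zip(u,v)])
def fit(Q):
    f=cv2.fitLine(Q.astype(np.float32),cv2.DIST_HUBER,0,.01,.01).ravel();return f[2:],f[:2]
(c1,d1),(c2,d2)=fit(X[(u<305)]),fit(X[u>345])
s=np.linalg.solve(np.stack([d1,-d2],1),c2-c1);piv=c1+s[0]*d1
dg=lambda d:np.degrees(np.arctan2(d[1],d[0]))
pin=at_plane(m,321.5,263,160);print("piv",piv,dg(d1),dg(d2),"pin",pin,at_plane(m,322,253,138))
O=np.array([694.2,179.9]);yaw=dg(d2)+60
D=dg(O-piv);th=(D-dg(d2))/2;print("dir",D,"theta deg",th)
yaw=(dg(d2)+60+ (dg(d1)%180)-90)/2;pd=np.radians(yaw+195)
pin0=piv+80*np.array([np.cos(pd),np.sin(pd)]);print("yaw",yaw,"pin0",pin0)
q=ctrl.get_obs()["tool_rot"];ya=2*np.arctan2(q[1],q[0]);print("toolyaw",np.degrees(ya))
tx=np.array([np.cos(ya),np.sin(ya)]);ty=np.array([np.sin(ya),-np.cos(ya)])
for a in np.arange(0,61,5):
    w=piv+80*np.array([np.cos(pd+np.radians(a)),np.sin(pd+np.radians(a))])-pin0;print(a,np.round([w@tx,w@ty],1))
```

```text
piv [506.5074  102.59235] 81.8411 -68.31474 pin [428.48369524  93.63893056 160.        ] [426.0618108   93.09269061 138.        ]
dir 22.385996951928117 theta deg 45.350369996960154
yaw -8.23682 pin0 [427.0641   93.17108]
toolyaw 7.443044444048189
0 [-0. -0.]
5 [0.2 7. ]
10 [ 1.1 13.9]
15 [ 2.5 20.7]
20 [ 4.5 27.4]
25 [ 7.1 33.9]
30 [10.2 40.1]
35 [13.9 46.1]
40 [18.1 51.6]
45 [22.8 56.8]
50 [27.8 61.6]
55 [33.3 65.9]
60 [39.2 69.8]
```

```bash
python3 -m pendant '[0,-0.001,0.05,0,0.8, 0,-0.001,0.08,0,0.6, 0,-0.001,0.08,0,0.4, 0,-0.001,0.08,0,0, 0,-0.001,0.08,0,0, 0,-0.001,0.08,0,0, 0,-0.001,0.08,0,0, 0,-0.001,0.08,0,0]' 40
```

```text
t: 5.4
eef_pos: [429.0, 93.2, 124.2]
tool_rot: [0.998, 0.065, 0.001, 0.0]
force: [-2.3, -0.7, 7.7]
gripper_width: 13.0
gripper_force: 39.6
```

```bash
python3 -m pendant '[0.0002,0.007,0,-5,0, 0.0011,0.0139,0,-10,0, 0.0025,0.0207,0,-15,0, 0.0045,0.0274,0,-20,0, 0.0071,0.0339,0,-25,0, 0.0102,0.0401,0,-30,0, 0.0139,0.0461,0,-35,0, 0.0181,0.0516,0,-40,0, 0.0228,0.0568,0,-45,0, 0.0228,0.0568,0,-45,0, 0.0228,0.0568,0,-45,0]'
cat > chk.py <<'E'
from h import *
import sys
t=sys.argv[1]
print(np.round(ctrl.get_obs()["eef_pos"],1),ctrl.get_obs()["gripper_width"])
for n in("scene","wrist"):
    m=eyes.camera_model(n);p,d=eyes.snapshot(n);cv2.imwrite(f"pics/{n}{t}.png",p[:,:,::-1]);np.savez(f"{n}{t}.npz",p=p,d=d,T=m["camera_from_world"])
    for c in("green","orange","blue"):print(n,c,[(b,np.round(at_plane(m,*b[0],75))[:2]) for b in blobs(p,c,(140,230,340,370) if n=="scene" else (0,0,640,300),15)[0]])
E
python3 chk.py A
```

```text
t: 6.5
eef_pos: [459.2, 40.5, 124.1]
tool_rot: [0.897, 0.441, 0.002, 0.0]
force: [-0.3, 3.2, 8.1]
gripper_width: 12.8
gripper_force: 39.7
[459.2  40.5 124.1] 12.78081628347064
scene green [(([218.7, 297.5], [208, 295, 22, 6, 41]), array([619., 148.])), (([234.3, 300.9], [231, 300, 8, 3, 15]), array([586., 134.])), (([250.3, 304.5], [240, 302, 22, 6, 42]), array([552., 119.])), (([260.6, 313.3], [248, 307, 24, 14, 62]), array([514., 126.])), (([240.7, 322.7], [235, 320, 13, 7, 25]), array([519., 174.]))]
scene orange [(([184.4, 290.0], [178, 284, 14, 12, 124]), array([694., 180.]))]
scene blue [(([255.1, 259.1], [250, 254, 11, 11, 95]), array([683., -11.]))]
wrist green [(([332.4, 58.4], [256, 0, 136, 118, 1138]), array([529., 124.]))]
wrist orange [(([21.2, 72.1], [11, 58, 16, 26, 148]), array([401., 215.]))]
wrist blue []
```

Run:
```python
from h import *
import cv2
p=np.load("sceneA.npz")["p"];cv2.imwrite("pics/sA_crop.png",cv2.resize(p[230:380,140:340,::-1],None,fx=4,fy=4,interpolation=cv2.INTER_CUBIC))
m=eyes.camera_model("scene");b,l=blobs(p,"green",(200,290,262,307),3);v,u=np.nonzero((l>0));k=u<262;u,v=u[k],v[k]
X=np.array([at_plane(m,a,c,75)[:2] for a,c in zip(u,v)],np.float32)
f=cv2.fitLine(X,cv2.DIST_HUBER,0,.01,.01).ravel();d,c=f[:2],f[2:];d=d*np.sign(d[0])
O=np.array([694.2,179.9]);r=O-c;print("dir",np.degrees(np.arctan2(d[1],d[0])),"miss to left of line",d[0]*r[1]-d[1]*r[0])
e=np.polyfit(u,v,1);print("image line at u=184.4:",np.polyval(e,184.4))
```

```text
dir 23.55919 miss to left of line -0.776128783890826
image line at u=184.4: 290.16199481021147
```

View pics/sA_crop.png

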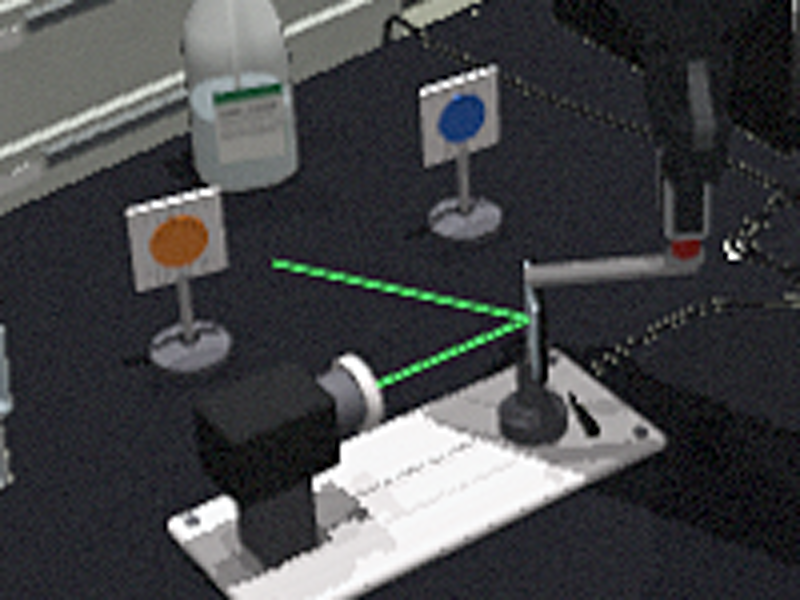

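The reflected light, extended past its end at crop pixel (275,263), meets the orange disc centre at (179,241) with a miss of about 1 mm. The pin is still held, so I'm handing in.

```bash
python3 -c "
from rig import job
print(job.job_done())"
```

```text
the job is handed in; nothing more can be done
None
```

I handed the job in with the dimmer lever at about 0.44 rad (yellow mark 0.45) and the mirror held so the sight line falls about 1 mm from the orange disc's centre; I touched none of the bystanders, though I didn't re-measure them or the lever at the end.

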